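# Hold the matching pedal up to the crank

## Task

One of the three spare pedals standing in the wooden block is the mate of the pedal already fitted to the chainring crank lying on the bench: draw it up out of the block, leaving the other two standing and the jar and spanner where they lie. Turn it so that its spindle is level and offer it up, from the robot's side, to the crank arm clamped in the vice: threaded end lined up square with the bare pedal hole and no more than a finger's breadth from it (touching or just entering is fine, without pushing). Finish while holding it there in mid-air, ready to be screwed in; do not let go.

Things in the scene. Friction and masses are not known exactly. Their poses are not given: they have to be found in the camera images.
- pedal_center (a point): centre of the body of the spare platform pedal, same as the one fitted to the chainring crank: aluminium, about 220 g. z runs along the spindle, from threaded end to body, up at the start. Body 88 mm long (z), 84 mm wide (x): a solid centre block 34 (x) by 26 (y) by 88 (z) mm, flat sides facing +y and -y (grip there), with an open frame 16 mm thick (y) each side. y starts roughly along the row.
- pedal_tip (a point): threaded end of that pedal's spindle, on its axis, 76 mm from pedal_center along -z; same axes. The spindle stands 32 mm out of the body; its last 16 mm is thread, 14 mm across, then a collar 17 mm across. At the start it is 32 mm down in the block's hole, the body's lower end standing on the block's top.
- rubber_center (a point): centre of the first odd pedal, which stays where it is: a city pedal with two black rubber blocks between steel end plates, 66 mm wide, 25 mm thick, body 78 mm high, standing spindle down in the block.
- cage_center (a point): centre of the second odd pedal, which stays where it is: a slim cage pedal of two thin toothed steel plates with a waisted barrel between them, 63 mm wide, 30 mm thick, body 66 mm high, standing spindle down in the block.
- block_top (a point): centre of the top face of the wooden pedal block, 70 mm (x) by 350 mm (y), 70 mm high, fixed to the bench. Three holes of 22 mm, 45 mm deep, 125 mm apart along its y axis with the middle one at this point; one pedal stands in each, any pedal in any hole.
- eye (a point): centre of the mouth, on the face towards the robot, of the bare pedal hole: 16 mm across, through the 14 mm thick crank arm, in a round boss 31 mm across. x points level into the hole, away from the robot, as the spindle must go in; z up. It is at the arm's upper end, 163 mm above the bench, 80 mm to the +y side of the vice's middle, clear of the jaws.
- vice: grey bench vice, fixed, holding the 170 mm aluminium crank arm, which slopes up 30 degrees to its +y side; origin under the middle of its base; x points away from the robot, z up. Jaws 84 mm wide (y), top 130 mm high; the moving jaw reaches 60 mm towards the robot from the arm; slide bar, screw head and tommy bar reach 170 mm, below 80 mm.
- drive_crank: the other crank, with a 155 mm chainring, lying ring down at the back of the bench, its pedal fitted and standing up at the end of the arm: the pattern for the spare. Fixed; leave it. Origin on the bench under the chainring's centre; the fitted pedal stands 170 mm along its y axis, about 145 mm high.
- jar: glass jar with a steel lid, 68 mm across and 105 mm high, standing on the bench to the right; origin at the centre of its underside. A bystander.
- spanner: flat steel pedal spanner about 195 mm long and 6 mm thick, lying on the bench before the vice; origin on its underside near the middle, its jaw to +x. A bystander.

How it is judged (in metres and radians):
On the way:
1. the matching pedal has been drawn clear of the block and is held (z of pedal_tip in the frame of block_top above 0.005 m and contact force between the fingers and pedal above 1 N), for 0.1 s.
At the end, for the whole second after the job is handed in: Platform pedal gripped (over 1 N), still, centre over 120 mm up, pressing vice and crank under 10 N; spindle end within 8 mm sideways and in height of the hole's axis, 18 mm before to 16 mm inside its mouth, body on the robot's side, within 0.2 rad of square. Odd pedals upright in the block (x of pedal_tip in the frame of eye between -0.018 and 0.016 m and y of pedal_tip in the frame of eye between -0.008 and 0.008 m and z of pedal_tip in the frame of eye between -0.008 and 0.008 m and x of pedal_center in the frame of eye below -0.05 m and angle between the z axis of pedal_center and the x axis of eye, either way round below 0.2 rad and height (world z) of pedal_center above 0.12 m and contact force between the fingers and pedal above 1 N and contact force between pedal and vice below 10 N and linear speed of pedal below 0.03 m/s and angle between each of rubber_center, cage_center's own z axis and vertical below 0.2 rad); the arm keeps its last pose, push and grip.
It fails at once if an odd pedal is pulled out, shifted more than 20 mm or tipped (distance of any of rubber_center, cage_center from where it was at the start of the episode above 0.02 m or angle between any of rubber_center, cage_center's own z axis and vertical above 0.3 rad).
It fails at once if the jar or the spanner is moved more than 30 mm (distance of any of jar, spanner from where it was at the start of the episode above 0.03 m).
It also fails if it takes over 45 s, if anything falls off the work surface, if the arm or the gripper's body presses on something with over 40 N, if the wrist force passes 120 N, or if a joint passes its speed limit or range.

## Robot

A 6-joint arm with a two-finger parallel gripper is mounted at the origin on the work surface. World frame = base frame: x ahead of the robot, y to its left, z up, the work surface at z = 0. Lengths are in mm, angles in rad, forces in N, time in s.
With the tool pointing down it reaches from about 275 to 1000 mm from the base axis. Payload 8.4 kg.
Tool frame: the origin (TCP) lies midway between the tips of the shut fingers; the grasp point (between the pads) lies 19 mm behind it; z points along the fingers, y is the direction in which the jaws open and shut (so a half turn about z gives the same grasp; the last joint's range is limited). The gripper opens to 85 mm and grips with 20 to 120 N. Pads are 22 mm wide; open, the fingers measure 114 mm over their backs; the gripper's body (76 mm by 85 mm) begins 54 mm behind the grasp point. The pads swing forward as they close: fully open they stand 13 mm farther back than shut.
Start: joints at [-1.336, 0.353, 1.633, -0, 1.155, -0.002], TCP at [146.619, -607.561, 231.281] pointing down, gripper open.
Joint ranges: [-2.63, 2.63], [-0.92, 2.1], [0.06, 2.66], [-1.3, 4.44], [0, 2.69], [-3.02, 3.02]. Speed limits (rad/s): [2.22, 2.22, 2.79, 3.14, 3.14, 3.14].

## Interface

Orientations are given as [roll, pitch, yaw] about the fixed x, y, z axes, in that order (R = Rz(yaw) Ry(pitch) Rx(roll)).
In Python, from rig import r gives the robot as it stands. The module is installed in compiled form; this text tells all that it offers.
- The arm moves only by the tool drive_tool, never from a script. Its argument "moves" is a list of rows, each a list of 3 entries, a list of its own where there are three numbers: the closure, from 0 (fully open) to 1 (shut), then the shift along the tool's x, y, z in cm, then the turn about the tool's z in degrees. In form: [[claw, [dx, dy, dz], roll], ...]. A call has 1 to 12 rows; each row is the pose to reach, as a shift and turn from the pose measured when the call began, along the tool's axes at that moment; what a row does not reach only later rows make up. A row lasts 1/8 s, in which the tool goes at most 62.5 mm and 10.7 degrees, less where a joint would pass 70% of its speed; a pose out of reach is approached as far as the arm can. A call with a gripper value outside its range is refused whole. The fingers move at their own pace and stop on an object; "grip_force" is the grip in N (left out, the last holds). Time passes only in rows, so rows that repeat a pose let the fingers close. It gives the time, the measured TCP pose, the force and the opening at its end, in the units of the state.
- r.sense(): the state, without advancing time (a new reading comes with each control period).
- r.grab_frame(name): name is "scene" or "top" or "wrist"; returns a dict with "color" (420x560x3 uint8, red, green, blue), "fx", "fy", "cx", "cy" (pixels), "D" ([k1, k2, p1, p2, k3] as OpenCV has them; the pictures are not rectified), "pose" (4x4, takes a point from camera to world coordinates); the wrist camera has in their place "hand_eye" (4x4, takes a point from camera to tool coordinates, whose origin is the TCP and whose axes are the flange's). Camera axes: x right, y up, looking along -z (the intrinsics and any distortion apply to the point x, -y, -z); pixel columns grow to the right and rows downward; lengths in mm; the calibration is good to about 2 mm. A picture is of the moment at which its call begins: read the wrist's pose just before it. There is no depth.
- r.sign_off(): hands the job in, once; it reports no verdict.
Trained networks look in the newest picture that a camera, given by its name, has taken for a name from the list of things; names that differ only in an ending like _2 or _b are one class to them, and where a whole thing is asked for, a point or a joint stands for the part that bears it (a point fixed in the world has none). Each returns a list of dicts, best first, with "score" (0 to 1); they miss things now and then, are a little off and sometimes report something else, mostly with a low value. They report only what shows in the picture. A call takes as long as a camera call.
- r.outline_of(thing, camera): "mask" (420x560 bool, what is visible of it) and "at" ([column, row] in pixels, amid what is visible of it).
- r.spot_point(thing, camera): "at" ([column, row] in pixels: a listed point, or the origin of a listed thing).
The state is a dict: "clock": time; "qpos": joint angles; "qvel": joint speeds; "joint_efforts": joint torques, N m; "eef_pos": TCP position; "tcp_rot": TCP orientation; "contact_force": force on the tool from outside, world axes, zero at the start; "wrist_torque": the same for the moment, N m; "opening": opening from 0.0 (shut) to 1.0 (fully open).
Only numpy, scipy, OpenCV 4.12 (cv2) and the standard library are available. Lean on these libraries where they do the work, as an engineer would, in place of code of your own. Each camera call takes 0.05 s, during which the arm holds its last target.

## Working session

There is one attempt and no reset: what is moved stays moved. The work goes in short steps, Python scripts to look and compute and a tool call to move; the robot and the scene stay as the last step left them, time stands still between calls to the robot, and variables do not carry over. Pictures are saved under pics/ and viewed, and the job is handed in when it is done.

Besides the shell and the picture viewer there is one more tool, called after "Emit:" in YAML: its name, and indented under it one key for each argument. drive_tool: Moves the arm, as the interface text tells. Its arguments: {"type":"object","properties":{"moves":{"type":"array"},"grip_force":{"type":"number"}},"required":["moves"]}

```bash
mkdir -p pics; ls; cat > h.py <<'E'
import numpy as np, cv2
from rig import r
def save(n,f): cv2.imwrite('pics/'+n+'.png',f['color'][:,:,::-1])
E
python3 - <<'E'
from h import *
print(r.sense())
for c in ['scene','top','wrist']:
    f=r.grab_frame(c); save(c+'0',f)
    print(c,{k:(np.round(v,3).tolist() if k!='color' else 0) for k,v in f.items()})
    for t in ['pedal_center','pedal_tip','rubber_center','cage_center','block_top','eye','vice','drive_crank','jar','spanner']:
        try: print(t,[(np.round(d['at'],1).tolist(),round(d['score'],2)) for d in r.spot_point(t,c)][:4])
        except Exception as e: print(t,e)
E
```

```text
pics
{'clock': 0.0, 'qpos': array([-1.33640393e+00,  3.53680873e-01,  1.63413968e+00, -1.46694470e-05,
        1.15520276e+00, -2.37492735e-03]), 'qvel': array([ 0.00067049,  0.00113622, -0.00071114, -0.00013564,  0.00021931,
        0.00099109]), 'joint_efforts': array([-1.77004971e-03, -6.05254698e+01, -3.42070842e+01, -1.23486579e-04,
        9.04038985e-03,  2.19138542e-05]), 'eef_pos': array([ 146.49954945, -607.09138726,  230.53887217]), 'tcp_rot': array([-3.14016197e+00,  1.00145073e-05,  2.36773262e-01]), 'contact_force': array([-0.08651214,  0.7177916 ,  0.692793  ]), 'wrist_torque': array([ 0.00816124, -0.03099509,  0.01922367]), 'opening': 0.9979904296099902}
scene {'color': 0, 'fx': 397.309, 'fy': 397.309, 'cx': 275.471, 'cy': 205.76, 'D': [-0.055, 0.0, 0.0, 0.0, 0.0], 'pose': [[0.678, -0.391, 0.622, 1288.691], [0.735, 0.362, -0.573, -714.871], [-0.001, 0.846, 0.533, 720.531], [0.0, 0.0, 0.0, 1.0]]}
pedal_center [([328.4, 179.1], 0.74)]
pedal_tip [([324.1, 199.5], 0.59)]
rubber_center [([346.0, 169.7], 0.83)]
cage_center [([304.2, 196.0], 0.72)]
block_top [([329.6, 192.5]
[... 506 characters left out ...]
dal_center [([170.0, 226.1], 0.94)]
pedal_tip []
rubber_center [([120.5, 237.2], 0.57)]
cage_center [([229.7, 220.9], 0.56), ([172.5, 227.9], 0.48)]
block_top [([177.0, 228.3], 0.76)]
eye []
vice [([340.3, 205.7], 0.79), ([195.3, 156.5], 0.73)]
drive_crank [([197.5, 155.7], 0.68)]
jar [([417.8, 288.1], 0.89)]
spanner [([292.0, 306.7], 0.79)]
wrist {'color': 0, 'fx': 314.316, 'fy': 314.316, 'cx': 275.21, 'cy': 207.9, 'D': [-0.062, 0.0, 0.0, 0.0, 0.0], 'hand_eye': [[-0.0, 0.945, 0.327, 83.305], [1.0, -0.0, 0.0, -0.829], [0.0, 0.327, -0.945, -142.613], [0.0, 0.0, 0.0, 1.0]]}
pedal_center []
pedal_tip []
rubber_center []
cage_center []
block_top []
eye []
vice []
drive_crank []
jar []
spanner []
```

View pics/scene0.png

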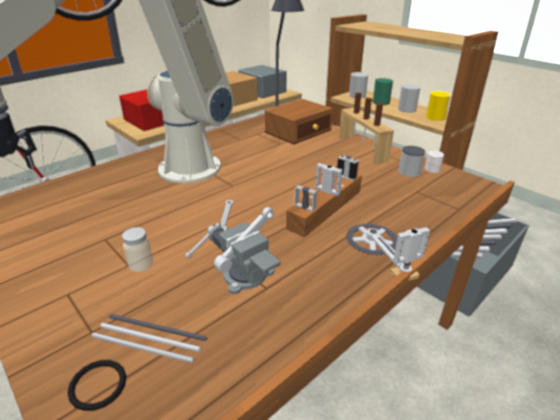

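View pics/top0.png

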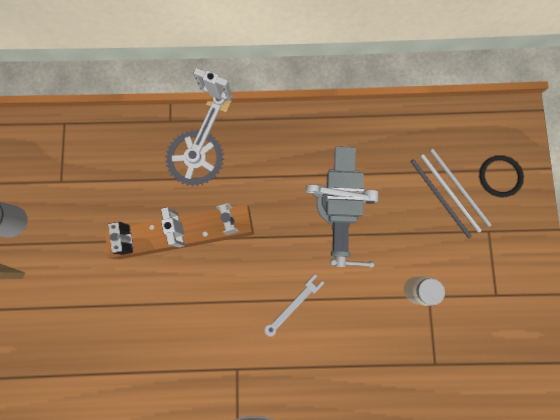

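View pics/wrist0.png

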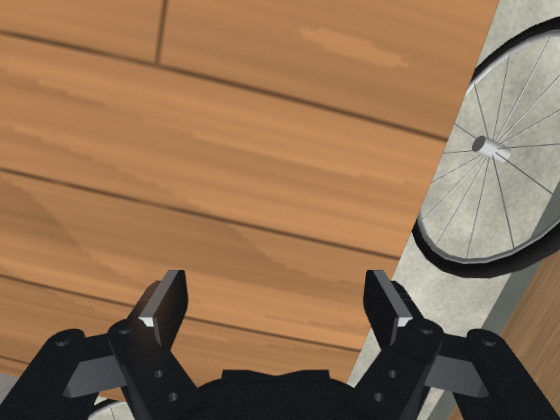

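The scene view shows the rubber, platform and cage pedals in a row in the block, with the platform pedal in the middle at about (328,180). The vice with the sloping crank is at (245,250) and the bare eye at (268,213). In the top view the platform pedal is at (170,226), the eye end at about (313,189), the jar at (425,290) and the spanner at (292,306). In the wrist view there is only bench and floor.

Next I'll triangulate the points.

```bash
cat >> h.py <<'E'
def ray(f,px,T=None):
    K=np.array([[f['fx'],0,f['cx']],[0,f['fy'],f['cy']],[0,0,1.]])
    u=cv2.undistortPoints(np.array([[px]],float),K,np.array(f['D'],float))[0,0]
    P=np.array(f['pose'] if T is None else T)
    d=P[:3,:3]@np.array([u[0],-u[1],-1.]); return P[:3,3],d/np.linalg.norm(d)
def atz(f,px,z):
    o,d=ray(f,px); return o+d*(z-o[2])/d[2]
def tri(*rs):
    A=sum(np.eye(3)-np.outer(d,d) for o,d in rs); b=sum((np.eye(3)-np.outer(d,d))@o for o,d in rs)
    p=np.linalg.solve(A,b); return p,[np.linalg.norm((np.eye(3)-np.outer(d,d))@(p-o)) for o,d in rs]
def proj(f,p,T=None):
    P=np.array(f['pose'] if T is None else T); q=P[:3,:3].T@(np.array(p)-P[:3,3])
    K=np.array([[f['fx'],0,f['cx']],[0,f['fy'],f['cy']],[0,0,1.]])
    return cv2.projectPoints(np.array([[q[0],-q[1],-q[2]]]),np.zeros(3),np.zeros(3),K,np.array(f['D'],float))[0][0,0]
def crop(n,f,x0,y0,x1,y1,s):
    cv2.imwrite('pics/'+n+'.png',cv2.resize(f['color'][y0:y1,x0:x1,::-1],None,fx=s,fy=s,interpolation=cv2.INTER_CUBIC))
E
python3 - <<'E'
from h import *
s=r.grab_frame('scene'); t=r.grab_frame('top')
for n,a,b in [('pedal_center',[328.4,179.1],[170,226.1]),('rubber',[346,169.7],[120.5,237.2]),('cage',[304.2,196],[229.7,220.9]),('block',[329.6,192.5],[177,228.3]),('vice',[246.1,276.6],[340.3,205.7]),('eye',[268.3,213.9],[313,190]),('jar',[139.8,265.6],[417.8,288.1]),('spanner',[224.5,213.5],[292,306.7])]:
    p,e=tri(ray(s,a),ray(t,b)); print(n,p.round(),np.round(e,1))
crop('sc1',s,180,150,380,300,4); crop('tp1',t,100,140,400,340,2.6); crop('tp2',t,95,190,265,270,4.6)
E
```

```text
pedal_center [579. 174. 114.] [3.2 3.2]
rubber [558. 293.  99.] [3.7 3.7]
cage [592.  40. 109.] [2.7 2.7]
block [583. 175.  64.] [1.1 1.1]
vice [ 643. -236.   -8.] [6. 6.]
eye [ 649. -154.  160.] [2.4 2.4]
jar [ 419. -425.   -1.] [0. 0.]
spanner [ 382. -104.   10.] [0.9 0.9]
```

View pics/sc1.png

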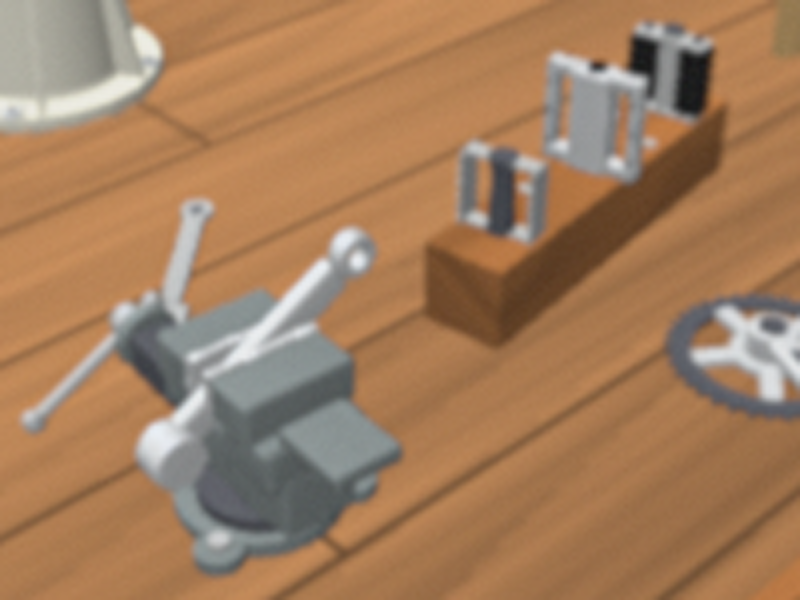

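View pics/tp1.png

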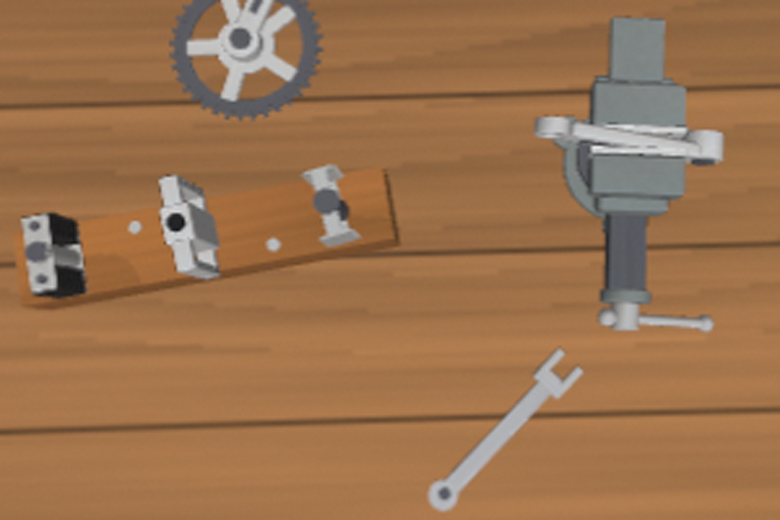

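View pics/tp2.png

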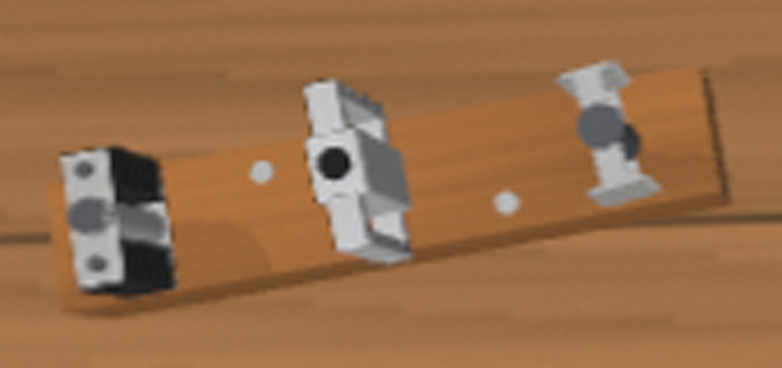

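```bash
python3 - <<'E'
from h import *
s=r.grab_frame('scene'); t=r.grab_frame('top')
for d in r.outline_of('pedal_center','top')[:1]: print(d['at'],d['score'])
print('ped top',atz(t,[167.4,225.4],158), 'scene blackcap', tri(ray(t,[167.4,225.4]),ray(s,[180+597/4,150+66/4])))
a=atz(t,[165,209.1],158);b=atz(t,[171.1,244.3],158);d=a-b;print(a,b,np.linalg.norm(d),'xaxis yaw',np.degrees(np.arctan2(d[1],d[0])))
# block edges: top face corners near right end
tp2=lambda x,y:[95+x/4.6,190+y/4.6]
for q in [(707,68),(725,197),(50,185),(65,305)]: print(atz(t,tp2(*q),70).round(1))
print('eye',tri(ray(t,[311.5,188.8]),ray(s,[269.5,214.5])), atz(t,[311.5,188.8],163))
tp1=lambda x,y:[100+x/2.6,140+y/2.6]
print('low end',atz(t,tp1(708,143),78))
# vice jaw top corners z=130
for q in [(595,80),(685,82),(588,195),(683,198)]: print('jaw',atz(t,tp1(*q),130).round(1))
# slide bar
print(atz(t,tp1(637,20),100),atz(t,tp1(625,300),60))
E
```

```text
[173.0, 227.3] 0.6
ped top [576.91652166 169.80131392 158.        ] scene blackcap (array([577.1595866 , 169.97331462, 158.80343606]), [np.float64(0.5157730194355857), np.float64(0.5157730194357163)])
[613.78025955 175.79906152 158.        ] [534.71754991 160.89621253 158.        ] 80.45499961658926 xaxis yaw 10.674664958451544
[634.5  -3.4  70. ]
[564.7 -12.   70. ]
[581.5 344.1  70. ]
[518.1 333.5  70. ]
eye (array([ 651.83979783, -151.71078464,  158.28500933]), [np.float64(1.7227470140896717), np.float64(1.7227470140897438)]) [ 649.68930351 -152.67384643  163.        ]
low end [ 648.65632339 -307.40758273   78.        ]
jaw [ 699.  -197.5  130. ]
jaw [ 694.7 -278.1  130. ]
jaw [ 594.4 -186.5  130. ]
jaw [ 589.4 -270.1  130. ]
[ 763.78059674 -243.23574786  100.        ] [ 504.50403889 -224.45996314   60.        ]
```

Emit:
drive_tool:
  moves:
    - [0, [3, -3, -3], -5]
    - [0, [7, -8, -5], -10]
    - [0, [11, -13, -7], -20]
    - [0, [15, -18, -9], -30]
    - [0, [19, -23, -11], -40]
    - [0, [23, -28, -13], -50]
    - [0, [27, -33, -15], -60]
    - [0, [31, -38, -16], -70]
    - [0, [35, -43, -17], -80]
    - [0, [39, -47, -17], -90]
    - [0, [43, -52, -17], -100]
    - [0, [48, -57, -17], -110]

```text
clock: 3.4
eef_pos: [462.5, 30.9, 401.7]
tcp_rot: [3.141, 0.001, 2.163]
contact_force: [1.2, -1.1, -0.4]
opening: 0.999
```

```bash
python3 - <<'E'
from h import *
s=r.sense(); print({k:np.round(v,3) for k,v in s.items()})
E
```

```text
{'clock': np.float64(3.4), 'qpos': array([ 0.064, -0.036,  1.727, -0.   ,  1.449, -0.528]), 'qvel': array([ 0.959,  0.463, -0.432, -0.003, -0.037, -0.429]), 'joint_efforts': array([ -5.442, -41.226, -35.35 ,   0.392,   0.441,   0.834]), 'eef_pos': array([462.491,  30.897, 401.681]), 'tcp_rot': array([3.141e+00, 1.000e-03, 2.163e+00]), 'contact_force': array([ 1.167, -1.054, -0.423]), 'wrist_torque': array([-0.062,  0.025, -0.031]), 'opening': np.float64(0.999)}
```

Emit:
drive_tool:
  moves:
    - [0, [-3, 4, 0], -5]
    - [0, [-6, 8.5, 0], -10]
    - [0, [-9, 13, 0], -15]
    - [0, [-12.5, 18, 0], -20]
    - [0, [-16, 23, 0], -25]
    - [0, [-19, 28, 0], -30]
    - [0, [-22, 33, 0], -35]
    - [0, [-25, 38, 0], -40]
    - [0, [-28, 42, 0], -45]
    - [0, [-31, 46, 0], -50]
    - [0, [-34, 50, 0], -56]
    - [0, [-37, 54, 0], -56]

```text
clock: 4.9
eef_pos: [996.0, 24.7, 362.6]
tcp_rot: [3.14, 0.051, 3.139]
contact_force: [0.5, 0.1, 0.4]
opening: 1.003
```

```bash
python3 - <<'E'
from h import *
s=r.sense(); print({k:np.round(v,3) for k,v in s.items()})
E
```

```text
{'clock': np.float64(4.9), 'qpos': array([ 0.023,  1.091,  0.06 , -0.   ,  1.941, -1.545]), 'qvel': array([-0.019,  0.045, -0.036,  0.   , -0.12 ,  0.038]), 'joint_efforts': array([ 3.80000e-02, -1.00705e+02, -3.57360e+01, -1.10000e-02,
       -2.29000e-01, -8.74000e-01]), 'eef_pos': array([995.953,  24.663, 362.601]), 'tcp_rot': array([3.14 , 0.051, 3.139]), 'contact_force': array([0.458, 0.051, 0.391]), 'wrist_torque': array([ 0.015,  0.072, -0.023]), 'opening': np.float64(1.003)}
```

Emit:
drive_tool:
  moves:
    - [0, [-6, 0, 0], 0]
    - [0, [-12, 0, 0], 0]
    - [0, [-18, 0, 0], 0]
    - [0, [-24, 0, 0], 0]
    - [0, [-30, 0, 0], 0]
    - [0, [-36, 0, 0], 0]

```text
clock: 5.65
eef_pos: [1037.5, 20.4, 305.4]
tcp_rot: [3.139, 0.106, 3.139]
contact_force: [-0.2, -0.3, -0.2]
opening: 1.002
```

```bash
python3 - <<'E'
from h import *
s=r.sense(); print({k:np.round(v,3) for k,v in s.items()})
E
```

```text
{'clock': np.float64(5.65), 'qpos': array([ 0.018,  1.15 ,  0.059,  0.   ,  1.827, -1.55 ]), 'qvel': array([-0.006,  0.065, -0.001,  0.002, -0.068, -0.005]), 'joint_efforts': array([ 4.40000e-02, -1.09272e+02, -3.92950e+01,  1.00000e-03,
       -5.10000e-01,  1.20000e-02]), 'eef_pos': array([1037.53 ,   20.396,  305.362]), 'tcp_rot': array([3.139, 0.106, 3.139]), 'contact_force': array([-0.249, -0.276, -0.185]), 'wrist_torque': array([0.016, 0.09 , 0.002]), 'opening': np.float64(1.002)}
```

Emit:
drive_tool:
  moves:
    - [0, [-6, 0, -3], 0]
    - [0, [-12, 0, -6], 0]
    - [0, [-18, 0, -9], 0]
    - [0, [-24, 0, -12], 0]
    - [0, [-30, 0, -15], 0]
    - [0, [-36, 0, -18], 0]
    - [0, [-42, 0, -21], 0]
    - [0, [-48, 0, -24], 0]

```text
clock: 6.65
eef_pos: [1035.0, 15.4, 363.8]
tcp_rot: [3.138, 0.161, 3.139]
contact_force: [0.7, 0.2, 0.3]
opening: 1.001
```

```bash
python3 - <<'E'
from h import *
s=r.sense(); print({k:np.round(v,4) for k,v in s.items()})
E
```

```text
{'clock': np.float64(6.65), 'qpos': array([ 1.3100e-02,  1.0937e+00,  5.9200e-02,  9.0000e-04,  1.8277e+00,
       -1.5551e+00]), 'qvel': array([-0.0046, -0.0382,  0.0004,  0.0007,  0.0378, -0.0042]), 'joint_efforts': array([ 3.0100e-02, -1.0616e+02, -3.8951e+01,  3.5000e-03, -1.0017e+00,
        5.7000e-03]), 'eef_pos': array([1034.9704,   15.3753,  363.7605]), 'tcp_rot': array([3.1382, 0.1609, 3.1391]), 'contact_force': array([0.7379, 0.2056, 0.3293]), 'wrist_torque': array([ 0.0171, -0.0069,  0.0075]), 'opening': np.float64(1.0012)}
```

Emit:
drive_tool:
  moves:
    - [0, [-5, 0, -4], 0]
    - [0, [-10, 0, -8], 0]
    - [0, [-15, 0, -12], 0]

```text
clock: 7.02
eef_pos: [1029.6, 13.6, 421.6]
tcp_rot: [3.137, 0.217, 3.139]
contact_force: [0.3, 0.0, 0.4]
opening: 1.0
```

Emit:
drive_tool:
  moves:
    - [0, [-5, 0, -4], 0]
    - [0, [-10, 0, -8], 0]
    - [0, [-15, 0, -12], 0]

```text
clock: 7.4
eef_pos: [1021.1, 11.9, 478.1]
tcp_rot: [3.136, 0.273, 3.139]
contact_force: [0.4, 0.2, -0.4]
opening: 1.0
```

Emit:
drive_tool:
  moves:
    - [0, [0, 0, -6], 0]
    - [0, [0, 0, -12], 0]
    - [0, [0, 0, -18], 0]

```text
clock: 7.78
eef_pos: [941.4, 10.7, 618.8]
tcp_rot: [3.136, 0.306, 3.138]
contact_force: [0.7, -0.4, 0.4]
opening: 1.0
```

```bash
python3 - <<'E'
from h import *
s=r.sense(); print({k:np.round(v,4) for k,v in s.items()})
E
```

```text
{'clock': np.float64(7.775), 'qpos': array([ 0.0091,  0.8278,  0.0583,  0.002 ,  1.9495, -1.5583]), 'qvel': array([-0.0014, -0.3538,  0.0036,  0.0004,  0.2839,  0.0012]), 'joint_efforts': array([ 8.00000e-03, -8.79914e+01, -3.50265e+01,  7.30000e-03,
       -2.12450e+00,  2.00000e-04]), 'eef_pos': array([941.4231,  10.7324, 618.8366]), 'tcp_rot': array([3.136 , 0.3059, 3.1384]), 'contact_force': array([ 0.7464, -0.392 ,  0.4299]), 'wrist_torque': array([ 0.0451,  0.131 , -0.0229]), 'opening': np.float64(0.9998)}
```

Emit:
drive_tool:
  moves:
    - [0, [-6, 0, 0], 0]
    - [0, [-12, 0, 0], 0]

```text
clock: 8.02
eef_pos: [973.8, 9.9, 603.6]
tcp_rot: [3.135, 0.357, 3.138]
contact_force: [0.3, -0.7, -1.9]
opening: 0.996
```

Emit:
drive_tool:
  moves:
    - [0, [-6, 0, 0], 0]
    - [0, [-12, 0, 0], 0]

```text
clock: 8.28
eef_pos: [1003.5, 9.0, 590.5]
tcp_rot: [3.135, 0.406, 3.138]
contact_force: [0.1, -0.6, -0.1]
opening: 0.999
```

Emit:
drive_tool:
  moves:
    - [0, [-6, 0, 0], 0]
    - [0, [-12, 0, 0], 0]

```text
clock: 8.52
eef_pos: [1029.3, 8.2, 583.0]
tcp_rot: [3.134, 0.457, 3.137]
contact_force: [-0.1, -0.1, 0.4]
opening: 0.997
```

```bash
python3 - <<'E'
from h import *
s=r.sense(); print({k:np.round(v,4) for k,v in s.items()})
E
```

```text
{'clock': np.float64(8.525), 'qpos': array([ 0.0053,  0.8914,  0.0594,  0.0036,  1.7341, -1.5616]), 'qvel': array([-3.300e-03,  3.780e-02, -2.400e-03,  1.000e-04, -1.275e-01,
       -3.100e-03]), 'joint_efforts': array([ 9.20000e-03, -9.79221e+01, -3.79612e+01,  1.37000e-02,
       -2.68890e+00,  2.20000e-03]), 'eef_pos': array([1029.3363,    8.1565,  582.9648]), 'tcp_rot': array([3.1338, 0.4566, 3.1372]), 'contact_force': array([-0.1019, -0.1352,  0.4253]), 'wrist_torque': array([ 0.057 ,  0.2309, -0.0288]), 'opening': np.float64(0.9965)}
```

Emit:
drive_tool:
  moves:
    - [0, [-6, 0, 0], 0]
    - [0, [-12, 0, 0], 0]

```text
clock: 8.78
eef_pos: [1051.7, 7.4, 581.3]
tcp_rot: [3.133, 0.508, 3.137]
contact_force: [-0.2, -0.2, -0.1]
opening: 1.003
```

Emit:
drive_tool:
  moves:
    - [0, [-6, 0, 0], 0]
    - [0, [-12, 0, 0], 0]

```text
clock: 9.02
eef_pos: [1070.8, 6.7, 585.3]
tcp_rot: [3.132, 0.561, 3.136]
contact_force: [-0.1, -0.5, -0.9]
opening: 1.001
```

Emit:
drive_tool:
  moves:
    - [0, [-6, 0, 0], 0]
    - [0, [-12, 0, 0], 0]

```text
clock: 9.28
eef_pos: [1086.8, 5.9, 594.1]
tcp_rot: [3.132, 0.614, 3.136]
contact_force: [0.4, -0.0, 0.4]
opening: 1.003
```

Emit:
drive_tool:
  moves:
    - [0, [-6, 0, 0], 0]
    - [0, [-12, 0, 0], 0]

```text
clock: 9.52
eef_pos: [1100.0, 5.2, 607.3]
tcp_rot: [3.131, 0.668, 3.135]
contact_force: [0.5, 0.9, 0.2]
opening: 1.004
```

Emit:
drive_tool:
  moves:
    - [0, [-6, 0, 0], 0]
    - [0, [-12, 0, 0], 0]

```text
clock: 9.78
eef_pos: [1110.3, 4.5, 624.5]
tcp_rot: [3.13, 0.721, 3.134]
contact_force: [-0.5, 0.3, 0.1]
opening: 1.002
```

Emit:
drive_tool:
  moves:
    - [0, [-6, 0, 0], 0]
    - [0, [-12, 0, 0], 0]

```text
clock: 10.02
eef_pos: [1118.2, 3.8, 646.0]
tcp_rot: [3.129, 0.776, 3.133]
contact_force: [-0.3, -0.4, 0.3]
opening: 1.001
```

Emit:
drive_tool:
  moves:
    - [0, [0, 0, -4], 0]
    - [0, [4, 0, -7], 0]

```text
clock: 10.28
eef_pos: [1059.2, 3.5, 675.4]
tcp_rot: [3.129, 0.781, 3.133]
contact_force: [0.9, 1.1, 2.1]
opening: 1.001
```

```bash
python3 - <<'E'
from h import *
s=r.sense(); print({k:np.round(v,4) for k,v in s.items()})
from scipy.spatial.transform import Rotation as R
print(R.from_euler('xyz',s['tcp_rot']).as_matrix().round(3))
E
```

```text
{'clock': np.float64(10.275), 'qpos': array([-3.0000e-04,  6.7310e-01,  4.0850e-01,  7.3000e-03,  1.2792e+00,
       -1.5671e+00]), 'qvel': array([ 8.0000e-04, -1.0689e+00,  2.0214e+00,  1.8000e-03, -9.4970e-01,
       -5.9000e-03]), 'joint_efforts': array([-2.95000e-02, -7.30359e+01, -4.63730e+01,  2.60000e-02,
       -1.31670e+00,  1.39000e-02]), 'eef_pos': array([1059.205 ,    3.527 ,  675.3647]), 'tcp_rot': array([3.1289, 0.7807, 3.1331]), 'contact_force': array([0.8816, 1.134 , 2.0513]), 'wrist_torque': array([ 0.0418,  0.2723, -0.0247]), 'opening': np.float64(1.0006)}
[[-0.71  -0.     0.704]
 [ 0.006  1.     0.007]
 [-0.704  0.009 -0.71 ]]
```

Emit:
drive_tool:
  moves:
    - [0, [6, 1, 0], 0]
    - [0, [12, 2, 0], 0]
    - [0, [18, 3.5, -1], 0]
    - [0, [24, 5, -2], 0]
    - [0, [30, 6.5, -3], 0]
    - [0, [36, 8, -4], 0]
    - [0, [42, 9.5, -5], 0]
    - [0, [48, 11, -6], 0]
    - [0, [54, 12.5, -7], 0]
    - [0, [60, 14, -8], 0]
    - [0, [66, 15.5, -8], 0]
    - [0, [72, 16, -8], 0]

```text
clock: 11.78
eef_pos: [524.7, 160.5, 258.9]
tcp_rot: [3.13, 0.781, 3.132]
contact_force: [0.2, -0.5, -0.9]
opening: 1.003
```

Emit:
drive_tool:
  moves:
    - [0, [0, 0, 0], 0]

```text
clock: 11.9
eef_pos: [522.0, 160.4, 256.6]
tcp_rot: [3.133, 0.778, 3.135]
contact_force: [0.0, -0.5, 0.2]
opening: 1.002
```

```bash
python3 - <<'E'
from h import *
from scipy.spatial.transform import Rotation as R
s=r.sense(); print({k:np.round(v,4) for k,v in s.items()})
M=R.from_euler('xyz',s['tcp_rot']).as_matrix(); print(M.round(3))
f=r.grab_frame('wrist'); save('w1',f)
T=np.eye(4);T[:3,:3]=M;T[:3,3]=s['eef_pos']; T=T@np.array(f['hand_eye'])
t=r.spot_point('pedal_center','wrist'); print([(d['at'],d['score']) for d in t])
for p in [[577,170,158],[577,170,114],[577,170,70]]: print(proj(f,p,T))
E
```

```text
{'clock': np.float64(11.9), 'qpos': array([ 0.5093, -0.0343,  2.299 , -1.1436,  0.381 , -0.0734]), 'qvel': array([-0.0115, -0.0186, -0.0687,  0.0479, -0.0044, -0.0976]), 'joint_efforts': array([  0.7232, -27.9476, -28.8346,  -2.7345,  -0.3517,   2.289 ]), 'eef_pos': array([521.9729, 160.3793, 256.6373]), 'tcp_rot': array([3.1326, 0.7783, 3.1351]), 'contact_force': array([ 0.0201, -0.5002,  0.1777]), 'wrist_torque': array([ 0.0095,  0.3187, -0.0341]), 'opening': np.float64(1.0025)}
[[-0.712  0.     0.702]
 [ 0.005  1.     0.004]
 [-0.702  0.006 -0.712]]
[([283.9, 128.4], 0.61)]
[285.49949057 170.92097297]
[284.41781439 128.95529187]
[283.46980775  92.97501346]
```

View pics/w1.png

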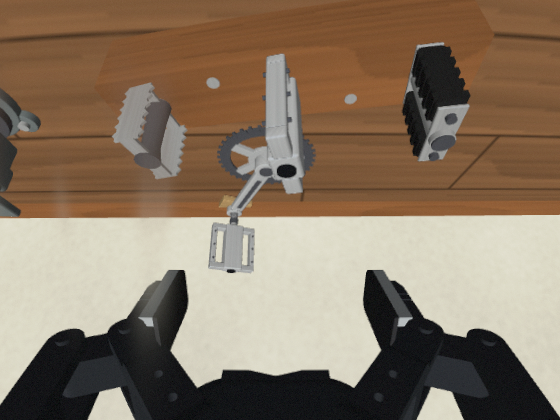

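The prediction matches: the pedal cap shows at (286,171), and the fitted pattern pedal behind it, at (232,250), is the same platform type. The wrist is near a singularity, so I'll fit a kinematic model from the recorded poses to plan the roll.

```bash
cat > kin.py <<'E'
import numpy as np
from scipy.optimize import least_squares
from scipy.spatial.transform import Rotation as R
D=[([-1.33640393e+00,3.53680873e-01,1.63413968e+00,-1.5e-05,1.15520276,-2.37e-03],[146.4995,-607.0914,230.5389],[-3.14016,0,.23677]),
([0.064,-0.036,1.727,0,1.449,-0.528],[462.49,30.9,401.68],[3.141,.001,2.163]),
([0.023,1.091,.06,0,1.941,-1.545],[995.953,24.663,362.6],[3.14,.051,3.139]),
([.018,1.15,.059,0,1.827,-1.55],[1037.53,20.396,305.36],[3.139,.106,3.139]),
([.0131,1.0937,.0592,.0009,1.8277,-1.5551],[1034.97,15.375,363.76],[3.1382,.1609,3.1391]),
([.0091,.8278,.0583,.002,1.9495,-1.5583],[941.42,10.73,618.837],[3.136,.3059,3.1384]),
([.0053,.8914,.0594,.0036,1.7341,-1.5616],[1029.336,8.1565,582.965],[3.1338,.4566,3.1372]),
([-.0003,.6731,.4085,.0073,1.2792,-1.5671],[1059.205,3.527,675.365],[3.1289,.7807,3.1331]),
([.5093,-.0343,2.299,-1.1436,.381,-.0734],[521.973,160.379,256.637],[3.1326,.7783,3.1351])]
Rz=lambda a:R.from_euler('z',a).as_matrix(); Ry=lambda a:R.from_euler('y',a).as_matrix()
def fk(q,p):
    r0,z0,a1,L1,a,b,c,d=p
    W=Rz(q[0])@Ry(q[1]+q[2])@Rz(q[3])
    pos=Rz(q[0])@(np.array([r0,0,z0])+Ry(q[1])@[a1,0,L1]+Ry(q[1]+q[2])@[a,0,b])+W@Ry(q[4])@[c,0,d]
    return pos, W@Ry(q[4])@Rz(q[5])@Rz(-1.5708 if SG else 1.5708)
SG=1
def fit():
    def res(p): return np.concatenate([fk(q,p)[0]-x for q,x,_ in D])
    s=least_squares(res,[0,300,0,400,50,400,50,250],x_scale=100); return s.x,np.abs(s.fun).max()
LIM=np.array([[-2.63,2.63],[-.92,2.1],[.06,2.66],[-1.3,4.44],[0,2.69],[-3.02,3.02]])
def ik(x,M,q0,p):
    def res(q):
        P,O=fk(q,p); return np.concatenate([(P-x)/1000, 0.3*R.from_matrix(O@M.T).as_rotvec(),1e-4*(q-q0)])
    s=least_squares(res,np.clip(q0,LIM[:,0]+1e-3,LIM[:,1]-1e-3),bounds=(LIM[:,0],LIM[:,1]))
    return s.x,np.linalg.norm(s.fun[:6])
E
python3 - <<'E'
import kin; from kin import *
p,e=fit(); print(p.round(1),e)
for sg in (0,1):
    kin.SG=sg
    print(sg,[round(np.linalg.norm(R.from_matrix(fk(q,p)[1].T@R.from_euler('xyz',o).as_matrix()).as_rotvec()),3) for q,_,o in D])
E
```

```text
[ 3.000e-01  2.937e+02 -6.000e-01  5.679e+02  5.830e+01  4.935e+02
 -1.100e+00  3.427e+02] 1.7513129150786781
0 [np.float64(0.0), np.float64(0.001), np.float64(0.001), np.float64(0.001), np.float64(0.0), np.float64(0.0), np.float64(0.0), np.float64(0.0), np.float64(0.0)]
1 [np.float64(3.142), np.float64(3.141), np.float64(3.141), np.float64(3.141), np.float64(3.142), np.float64(3.142), np.float64(3.142), np.float64(3.142), np.float64(3.142)]
```

```bash
cat > plan.py <<'E'
import kin; from kin import *
kin.SG=0; p,_=fit()
q=np.array(D[-1][0]); M0=R.from_euler('xyz',D[-1][2]).as_matrix(); t=M0[:,2]
def seg(x0,x1,M,q,n=8,mr=None):
    for k in range(1,n+1):
        x=x0+(x1-x0)*k/n; MM=M if mr is None else R.from_rotvec(t*mr*k/n).as_matrix()@M
        qn,e=ik(x,MM,q,p); 
        print(x.round(),qn.round(2),'err',round(e,4),'dq',np.abs(qn-q).max().round(2)); q=qn
    return q
def spin(phi): 
    M=R.from_rotvec(t*phi).as_matrix(); return M@M0, M@np.array([0,0,-1.])
E
python3 - <<'E'
from plan import *
x0=np.array(D[-1][1]); pick=np.array([590.4,170,124.5])
print('approach');q1=seg(x0,pick,M0,q,4)
print('lift');q2=seg(pick,pick+[0,0,140],M0,q1,4)
eye=np.array([643,-152,163.]); 
for phi in np.radians([180,170,200,160,-160,-180,-200]):
    M,s=spin(phi); print(np.degrees(phi).round(),s.round(3),'az',np.degrees(np.arctan2(s[1],s[0])).round(1))
for xr in ([590,170,264],[560,0,350],[600,-100,400],[650,0,450]):
    for phi in (3.0,-3.28):
        xr=np.array(xr,float); print('roll at',xr,phi)
        qa,e=ik(xr,M0,q2,p); print(qa.round(2),e)
        seg(xr,xr,M0,qa,9,phi)
E
```

```text
approach
[539. 163. 224.] [ 0.49  0.05  2.29 -1.3   0.34  0.08] err 0.0054 dq 0.16
[556. 165. 191.] [ 0.46  0.13  2.26 -1.3   0.31  0.08] err 0.0192 dq 0.08
[573. 168. 158.] [ 0.44  0.21  2.22 -1.3   0.29  0.08] err 0.032 dq 0.08
[590. 170. 124.] [ 0.43  0.29  2.17 -1.3   0.27  0.07] err 0.0436 dq 0.08
lift
[590. 170. 160.] [ 0.43  0.23  2.19 -1.3   0.28  0.06] err 0.0297 dq 0.06
[590. 170. 194.] [ 0.44  0.18  2.2  -1.3   0.3   0.06] err 0.0156 dq 0.06
[590. 170. 230.] [ 0.45  0.13  2.2  -1.3   0.31  0.05] err 0.0013 dq 0.05
[590. 170. 264.] [ 0.45  0.07  2.17 -1.07  0.35 -0.2 ] err 0.0 dq 0.24
180.0 [ 1.     0.006 -0.014] az 0.4
170.0 [ 0.992  0.128 -0.022] az 7.4
200.0 [ 0.971 -0.234 -0.044] az -13.5
160.0 [ 0.968  0.246 -0.044] az 14.3
-160.0 [ 0.971 -0.234 -0.044] az -13.5
-180.0 [ 1.     0.006 -0.014] az 0.4
-200.0 [ 0.968  0.246 -0.044] az 14.3
roll at [590. 170. 264.] 3.0
[ 0.45  0.07  2.18 -1.07  0.35 -0.19] 1.963714293436758e-09
[590. 170. 264.] [ 0.45  0.07  2.18 -1.07  0.35  0.14] err 0.0 dq 0.33
[590. 170. 264.] [ 0.45  0.07  2.18 -1.07  0.35  0.48] err 0.0 dq 0.33
[590. 
[... 5014 characters left out ...]
9   0.01  0.57 -1.58] 2.8410092456860165e-07
[650.   0. 450.] [-0.   -0.11  1.9   0.01  0.57 -1.94] err 0.0 dq 0.36
[650.   0. 450.] [-0.   -0.11  1.9   0.01  0.57 -2.31] err 0.0 dq 0.36
[650.   0. 450.] [-0.   -0.11  1.9   0.01  0.57 -2.67] err 0.0 dq 0.36
[650.   0. 450.] [ 0.   -0.11  1.9  -0.    0.57 -3.02] err 0.0015 dq 0.35
[650.   0. 450.] [ 0.1  -0.11  1.92 -0.31  0.55 -3.02] err 0.0326 dq 0.31
[650.   0. 450.] [ 0.17 -0.11  1.99 -0.63  0.48 -3.02] err 0.0612 dq 0.32
[650.   0. 450.] [ 0.17 -0.1   2.08 -0.99  0.34 -3.02] err 0.0845 dq 0.36
[650.   0. 450.] [ 0.14 -0.1   2.14 -1.3   0.22 -3.02] err 0.1013 dq 0.31
[650.   0. 450.] [ 0.29 -0.08  2.13 -1.3   0.41 -3.02] err 0.165 dq 0.19
```

```bash
cat >> plan.py <<'E'
def Mt(al,tau,roll=0):
    # roll 0: tool y horizontal (left), tool x back/down (camera under)
    a=np.radians(al);ta=np.radians(tau)
    z=np.array([np.sin(ta)*np.cos(a),np.sin(ta)*np.sin(a),-np.cos(ta)]); y=np.array([-np.sin(a),np.cos(a),0]); x=np.cross(y,z)
    return R.from_rotvec(z*np.radians(roll)).as_matrix()@np.column_stack([x,y,z])
def best(x,M):
    o=[]
    for q0 in ([.3,.1,2.2,0,.3,-1.5],[.3,.1,2.2,-1,.3,0],[.3,.1,2.2,1.5,.3,-2],[.3,.1,2.2,3,.3,1],[-.2,.1,2,.5,.5,0],[-.2,.1,2,1.5,.5,1.5],[-.2,.1,2,.5,.5,1.5]):
        qq,e=ik(x,M,np.array(q0),p); o.append((e,qq))
    return sorted(o,key=lambda u:u[0])
E
python3 - <<'E'
from plan import *
g=np.array([577,170,138.])
for al in (0,3,6,9,12,16,20):
  for tau in (42,45,48):
    M=Mt(al,tau); o=best(g+19*M[:,2],M)[0]; print('pick',al,tau,round(o[0],4),o[1].round(2))
eye=np.array([643,-152,163.]); tip=eye-[8,0,0]
print()
for al in (0,6,9,12,16,20):
  for roll in (180,):
    t0=Mt(al,45)[:,2]
    # find roll giving spindle az -4
    best_r=min(np.arange(140,230,1.),key=lambda d:abs(np.degrees(np.arctan2(*( (R.from_rotvec(t0*np.radians(d)).as_matrix()@[0,0,-1.])[[1,0]])))+4))
    M=Mt(al,45,best_r); s=R.from_rotvec(t0*np.radians(best_r)).as_matrix()@[0,0,-1.]
    x=tip-100*s+19*t0; o=best(x,M)[0]; print('place',al,best_r,s.round(3),x.round(),round(o[0],4),o[1].round(2))
E
```

```text
pick 0 42 0.0 [0.44 0.34 2.25 4.3  0.32 0.77]
pick 0 45 0.0 [0.45 0.35 2.28 4.12 0.38 0.96]
pick 0 48 0.0 [0.47 0.37 2.3  3.99 0.46 1.1 ]
pick 3 42 0.0 [0.41 0.33 2.26 4.16 0.28 0.84]
pick 3 45 0.0 [0.42 0.35 2.28 3.98 0.35 1.04]
pick 3 48 0.0 [0.44 0.37 2.31 3.86 0.44 1.17]
pick 6 42 0.0 [0.38 0.33 2.26 3.99 0.25 0.95]
pick 6 45 0.0 [0.39 0.35 2.29 3.82 0.33 1.13]
pick 6 48 0.0 [0.4  0.37 2.32 3.71 0.42 1.25]
pick 9 42 0.0 [0.36 0.33 2.27 3.79 0.22 1.09]
pick 9 45 0.0 [0.36 0.34 2.3  3.64 0.31 1.24]
pick 9 48 0.0 [0.37 0.36 2.33 3.55 0.4  1.33]
pick 12 42 0.0 [0.33 0.33 2.27 3.55 0.2  1.26]
pick 12 45 0.0 [0.33 0.34 2.3  3.44 0.3  1.37]
pick 12 48 0.0 [0.34 0.36 2.33 3.39 0.39 1.43]
pick 16 42 0.0 [0.29 0.32 2.27 3.18 0.19 1.54]
pick 16 45 0.0 [0.29 0.34 2.3  3.17 0.29 1.55]
pick 16 48 0.0 [0.29 0.36 2.33 3.17 0.39 1.56]
pick 20 42 0.0 [0.25 0.33 2.27 2.81 0.2  1.83]
pick 20 45 0.0 [0.25 0.34 2.3  2.89 0.29 1.74]
pick 20 48 0.0 [0.25 0.36 2.33 2.94 0.39 1.69]

place 0 186.0 [ 0.997 -0.074 -0.003] [ 549. -145.  150.] 0.0 [-0.44  0.24  2.36  2.12  0.36 -0.79]
place 6 194.0 [ 0.998 -0.067 -0.015] [ 549. -144.  151.] 0.0 [-0.5   0.25  2.34  1.86  0.43 -0.53]
place 9 199.0 [ 0.997 -0.075 -0.027] [ 549. -142.  152.] 0.0 [-0.53  0.26  2.32  1.76  0.47 -0.4 ]
place 12 203.0 [ 0.997 -0.071 -0.04 ] [ 548. -142.  154.] 0.0 [-0.55  0.26  2.31  1.66  0.51 -0.3 ]
place 16 209.0 [ 0.995 -0.071 -0.063] [ 548. -141.  156.] 0.0 [-0.58  0.27  2.28  1.55  0.57 -0.16]
place 20 215.0 [ 0.993 -0.07  -0.09 ] [ 548. -140.  159.] 0.0 [-0.61  0.28  2.25  1.45  0.62 -0.03]
```

```bash
python3 - <<'E'
from plan import *
x=np.array(D[-1][1]); qq=q
def go(name,to,roll=0,n=8):
    global x,qq
    print(name); to=np.array(to,float); M=M0
    qq=seg(x,to,M0,qq,n); x=to
go('A',[560,0,330],n=4); go('B',[560,-150,260],n=4); go('B2',[540,-150,150],n=4); go('C',[500,0,150]); go('D',[510,169,205],n=8)
go('pick',[590.4,170,124.5],n=4); go('lift',[590,170,170],n=3); 
go('back',[500,150,190],n=4); go('mid',[500,0,190],n=4); 
E
```

```text
A
[531. 120. 275.] [ 0.39 -0.08  2.29 -0.96  0.32 -0.36] err 0.0 dq 0.28
[541.  80. 293.] [ 0.25 -0.12  2.28 -0.66  0.28 -0.74] err 0.0 dq 0.38
[550.  40. 312.] [ 0.12 -0.15  2.25 -0.3   0.28 -1.19] err 0.0 dq 0.45
[560.   0. 330.] [-0.   -0.16  2.21  0.03  0.31 -1.59] err 0.0 dq 0.41
B
[560. -38. 312.] [-0.12 -0.13  2.23  0.33  0.28 -1.97] err 0.0 dq 0.38
[560. -75. 295.] [-0.23 -0.09  2.25  0.65  0.28 -2.37] err 0.0 dq 0.4
[ 560. -112.  278.] [-0.34 -0.04  2.25  0.92  0.3  -2.71] err 0.0 dq 0.34
[ 560. -150.  260.] [-0.44  0.01  2.24  1.11  0.35 -2.98] err 0.0 dq 0.26
B2
[ 555. -150.  232.] [-0.43  0.05  2.26  1.15  0.32 -3.02] err 0.0093 dq 0.04
[ 550. -150.  205.] [-0.42  0.08  2.27  1.16  0.29 -3.02] err 0.021 dq 0.03
[ 545. -150.  178.] [-0.4   0.12  2.27  1.16  0.26 -3.02] err 0.0329 dq 0.04
[ 540. -150.  150.] [-0.39  0.16  2.27  1.17  0.24 -3.02] err 0.0448 dq 0.04
C
[ 535. -131.  150.] [-0.35  0.14  2.3   1.2   0.21 -3.02] err 0.0439 dq 0.04
[ 530. -112.  150.] [-0.31  0.12  2.32  1.23  0.18 -3.02] err 0.0429 dq 0.04
[525. -94. 150.] [-0.26  0.11  2.34  1.26  0.15 -3.02] er
[... 1406 characters left out ...]
-3.02] err 0.0597 dq 0.03
[590. 170. 170.] [ 0.26  0.2   2.23  1.64  0.   -3.02] err 0.0575 dq 0.03
back
[568. 165. 175.] [ 0.26  0.16  2.27  1.64  0.   -3.02] err 0.0576 dq 0.04
[545. 160. 180.] [ 0.26  0.12  2.31  1.64  0.   -3.02] err 0.0577 dq 0.04
[522. 155. 185.] [ 0.26  0.07  2.35  1.64  0.   -3.02] err 0.0576 dq 0.05
[500. 150. 190.] [ 0.26  0.02  2.4   1.64  0.   -3.02] err 0.0574 dq 0.05
mid
[500. 112. 190.] [ 0.19  0.    2.41  1.6   0.   -3.02] err 0.0448 dq 0.06
[500.  75. 190.] [ 0.13 -0.01  2.43  1.55  0.   -3.02] err 0.0325 dq 0.06
[500.  38. 190.] [ 0.07 -0.02  2.43  1.5   0.   -3.02] err 0.0219 dq 0.06
[500.   0. 190.] [ 0.   -0.02  2.44  1.46  0.   -3.02] err 0.0173 dq 0.06
```

```bash
cat > sim.py <<'E'
from plan import *
x=np.array(D[-1][1]); qq=q; M=M0; 
def go(name,to,roll=0,n=8):
    global x,qq,M
    to=np.array(to,float); print(name); mr=np.radians(roll)
    qq=seg(x,to,M,qq,n,mr); x=to; M=R.from_rotvec(t*mr).as_matrix()@M
E
python3 - <<'E'
from sim import *
go('A',[560,0,330],140,n=14); go('B',[560,-110,260],40,n=4); go('B2',[530,-110,170],n=4); go('C',[500,0,170],90); go('D',[510,169,205],90,n=8)
go('pick',[590.4,170,124.5],n=4); go('lift',[590,170,170],n=3); 
go('back',[500,150,190],n=4); go('mid',[500,0,190],-60,n=4); go('pre',[500,-145,175],-114,n=12);go('place',[549,-145,150],0,n=3)
E
```

```text
A
[525. 149. 262.] [ 0.48 -0.05  2.3  -1.1   0.36  0.03] err 0.0 dq 0.11
[527. 137. 267.] [ 0.44 -0.06  2.3  -1.05  0.35  0.13] err 0.0 dq 0.1
[530. 126. 272.] [ 0.4  -0.08  2.29 -0.99  0.33  0.21] err 0.0 dq 0.09
[533. 115. 278.] [ 0.37 -0.09  2.29 -0.92  0.32  0.29] err 0.0 dq 0.08
[536. 103. 283.] [ 0.33 -0.1   2.29 -0.84  0.3   0.36] err 0.0 dq 0.08
[538.  92. 288.] [ 0.29 -0.11  2.28 -0.76  0.29  0.43] err 0.0 dq 0.09
[541.  80. 293.] [ 0.25 -0.12  2.28 -0.66  0.28  0.48] err 0.0 dq 0.09
[544.  69. 299.] [ 0.22 -0.13  2.27 -0.56  0.28  0.53] err 0.0 dq 0.1
[546.  57. 304.] [ 0.18 -0.14  2.26 -0.46  0.27  0.58] err 0.0 dq 0.1
[549.  46. 309.] [ 0.14 -0.15  2.26 -0.36  0.28  0.62] err 0.0 dq 0.11
[552.  34. 314.] [ 0.1  -0.15  2.25 -0.25  0.28  0.67] err 0.0 dq 0.1
[555.  23. 320.] [ 0.07 -0.16  2.24 -0.15  0.29  0.72] err 0.0 dq 0.1
[557.  11. 325.] [ 0.03 -0.16  2.23 -0.06  0.3   0.78] err 0.0 dq 0.09
[560.   0. 330.] [-0.   -0.16  2.21  0.03  0.31  0.85] err 0.0 dq 0.09
B
[560. -28. 312.] [-0.09 -0.13  2.24  0.25  0.27  0.74] err 0.0 dq 0.23
[560. -55. 295.] [-0.17 -0.1   2.25 
[... 3013 characters left out ...]
 2.15  0.24  0.31] err 0.0 dq 0.11
[500. -85. 181.] [-0.32  0.06  2.46  2.08  0.26  0.18] err 0.0 dq 0.13
[500. -97. 180.] [-0.36  0.07  2.45  2.02  0.28  0.05] err 0.0 dq 0.14
[ 500. -109.  179.] [-0.4   0.08  2.45  1.97  0.3  -0.1 ] err 0.0 dq 0.14
[ 500. -121.  178.] [-0.44  0.09  2.44  1.92  0.33 -0.25] err 0.0 dq 0.15
[ 500. -133.  176.] [-0.47  0.1   2.43  1.88  0.35 -0.4 ] err 0.0 dq 0.15
[ 500. -145.  175.] [-0.51  0.11  2.42  1.84  0.37 -0.55] err 0.0 dq 0.16
place
[ 516. -145.  167.] [-0.49  0.16  2.4   1.92  0.36 -0.63] err 0.0 dq 0.09
[ 533. -145.  158.] [-0.46  0.2   2.38  2.    0.36 -0.69] err 0.0 dq 0.08
[ 549. -145.  150.] [-0.44  0.24  2.35  2.07  0.35 -0.75] err 0.0 dq 0.07
```

```bash
cat >> h.py <<'E'
from scipy.spatial.transform import Rotation as R
def st():
    s=r.sense(); M=R.from_euler('xyz',s['tcp_rot']).as_matrix(); return s,M
def show():
    s,M=st(); print('t',round(float(s['clock']),2),'p',s['eef_pos'].round(1),'q',s['qpos'].round(3),'F',s['contact_force'].round(1),'op',round(float(s['opening']),3)); print('tool z',M[:,2].round(3),'y',M[:,1].round(3))
def to(*pts):
    s,M=st()
    for x in pts: print(x,'->',(M.T@(np.array(x)-s['eef_pos'])/10).round(2))
E
python3 -c "
from h import *
show(); to([560,0,330])"
```

```text
t 12.0 p [525.1 161.1 259.7] q [ 0.507 -0.035  2.293 -1.139  0.381 -0.08 ] F [0.4 0.3 0.4] op 0.997
tool z [ 0.705  0.005 -0.709] y [0.001 1.    0.008]
[560, 0, 330] -> [ -7.53 -16.05  -2.61]
```

Emit:
drive_tool:
  moves:
    - [0, [-0.6, -1.2, -0.2], 10]
    - [0, [-1.2, -2.5, -0.4], 20]
    - [0, [-1.8, -4, -0.6], 30]
    - [0, [-2.4, -5.3, -0.9], 40]
    - [0, [-3, -6.7, -1.1], 50]
    - [0, [-3.7, -8, -1.3], 60]
    - [0, [-4.4, -9.3, -1.5], 70]
    - [0, [-5, -10.7, -1.7], 80]
    - [0, [-5.7, -12, -1.9], 90]
    - [0, [-6.3, -13.4, -2.2], 100]
    - [0, [-6.9, -14.7, -2.4], 110]
    - [0, [-7.5, -16, -2.6], 120]

```text
clock: 13.5
eef_pos: [561.6, -0.7, 332.5]
tcp_rot: [2.432, -0.373, 1.177]
contact_force: [0.5, -0.5, -0.2]
opening: 0.999
```

```bash
python3 -c "
from h import *
show(); to([560,-30,312],[560,-110,260],[530,-110,170])"
```

```text
t 13.5 p [561.6  -0.7 332.5] q [-0.012 -0.164  2.214  0.045  0.306  0.484] F [ 0.5 -0.5 -0.2] op 0.999
tool z [ 0.708  0.005 -0.707] y [ 0.609 -0.51   0.607]
[560, -30, 312] -> [-3.32  0.15  1.32]
[560, -110, 260] -> [-12.1    1.07   4.96]
[530, -110, 170] -> [-16.44  -6.22   9.19]
```

Emit:
drive_tool:
  moves:
    - [0, [-2, 0.2, 0.8], 10]
    - [0, [-4, 0.4, 1.6], 20]
    - [0, [-6, 0.6, 2.5], 30]
    - [0, [-8, 0.8, 3.3], 40]
    - [0, [-10, 1, 4.1], 50]
    - [0, [-12, 1, 5], 60]
    - [0, [-12.8, -0.2, 5.7], 60]
    - [0, [-13.5, -1.4, 6.4], 60]
    - [0, [-14.2, -2.6, 7.1], 60]
    - [0, [-15, -3.8, 7.8], 60]
    - [0, [-15.7, -5, 8.5], 60]
    - [0, [-16.4, -6.2, 9.2], 60]

```text
clock: 15.0
eef_pos: [532.4, -112.0, 171.9]
tcp_rot: [-3.129, -0.791, -0.015]
contact_force: [0.1, -0.1, -0.5]
opening: 0.998
```

```bash
python3 -c "
from h import *
show(); to([500,0,170])
from kin import *
"
```

```text
t 15.0 p [ 532.4 -112.   171.9] q [-0.376  0.147  2.404  2.109  0.311 -0.821] F [ 0.1 -0.1 -0.5] op 0.998
tool z [ 0.711  0.001 -0.703] y [-0.007 -1.    -0.009]
[500, 0, 170] -> [ -2.53 -11.18  -2.16]
```

```bash
python3 - <<'E'
from h import *
s,M=st(); f=r.grab_frame('wrist'); save('w2',f)
T=np.eye(4);T[:3,:3]=M;T[:3,3]=s['eef_pos']; T=T@np.array(f['hand_eye'])
print([(d['at'],d['score']) for d in r.spot_point('eye','wrist')])
for x in (640,643,646,650): print(x,proj(f,[x,-152,163],T))
np.save('T2.npy',T)
E
```

```text
[([334.3, 122.3], 0.92)]
640 [332.4571969  120.50078255]
643 [332.06337341 117.22918346]
646 [331.67375252 114.0004241 ]
650 [331.16070746 109.76084641]
```

View pics/w2.png

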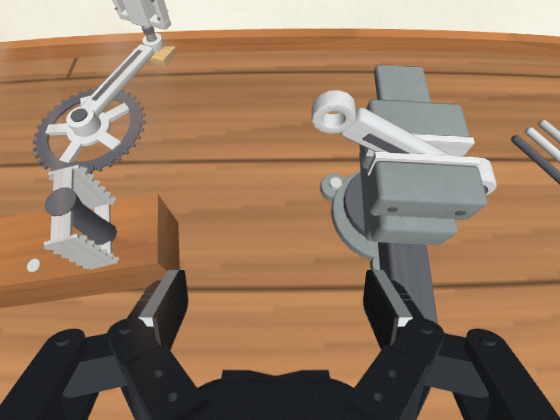

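The wrist view shows the bare boss at about (334,110) with its hole at (333,116). That is close to the predicted (332,117). I'll zoom in to refine it.

```bash
python3 - <<'E'
import cv2
im=cv2.imread('pics/w2.png'); cv2.imwrite('pics/w2c.png',cv2.resize(im[80:150,300:400],None,fx=8,fy=8,interpolation=cv2.INTER_CUBIC))
E
```

```text
(no output)
```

View pics/w2c.png

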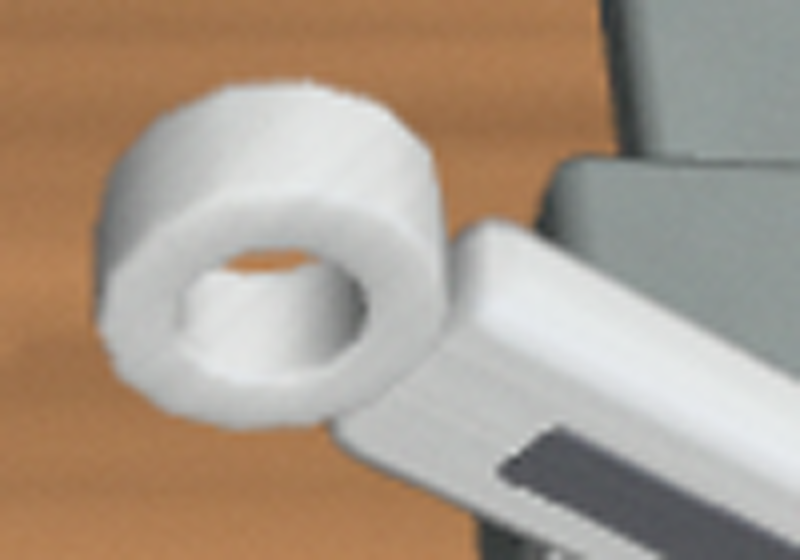

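```bash
python3 - <<'E'
from h import *
f=r.grab_frame('wrist'); T=np.load('T2.npy'); o,d=ray(f,[334,119.4],T); print(o+d*(163-o[2])/d[2])
# boss rear top edge etc: back circle centre via axis direction: far rim center approx (zoom 272,~225)
o2,d2=ray(f,[300+272/8,80+222/8],T); print(o2+d2*(163-o2[2])/d2[2])
show()
E
```

```text
[ 640.99816369 -153.17595595  163.        ]
[ 651.91068256 -154.21512735  163.        ]
t 15.15 p [ 531.5 -111.1  171. ] q [-0.376  0.147  2.405  2.101  0.31  -0.811] F [-1.  -0.2 -0. ] op 0.998
tool z [ 0.709  0.003 -0.705] y [-0.007 -1.    -0.011]
```

Emit:
drive_tool:
  moves:
    - [0, [-0.3, -1.2, -0.2], 10]
    - [0, [-0.5, -2.5, -0.4], 20]
    - [0, [-0.8, -3.7, -0.7], 30]
    - [0, [-1.1, -5, -1], 40]
    - [0, [-1.4, -6.2, -1.2], 50]
    - [0, [-1.7, -7.4, -1.4], 60]
    - [0, [-2, -8.7, -1.7], 70]
    - [0, [-2.2, -10, -1.9], 80]
    - [0, [-2.4, -10.6, -2.1], 90]
    - [0, [-2.5, -11.2, -2.2], 100]

```text
clock: 16.4
eef_pos: [500.9, 1.3, 172.0]
tcp_rot: [-2.36, 0.139, -1.705]
contact_force: [0.5, -0.4, 0.4]
opening: 1.0
```

```bash
python3 -c "
from h import *
show(); to([525,166,178],[510,60,178])
"
```

```text
t 16.4 p [500.9   1.3 172. ] q [-0.005  0.07   2.502  3.109  0.222  0.22 ] F [ 0.5 -0.4  0.4] op 1.0
tool z [ 0.712  0.003 -0.703] y [-0.69   0.191 -0.698]
[525, 166, 178] -> [-16.56   1.07   1.36]
[510, 60, 178] -> [-5.96  0.08  0.25]
```

Emit:
drive_tool:
  moves:
    - [0, [-1.4, 0, 0], 6]
    - [0, [-2.8, 0, 0.1], 12]
    - [0, [-4.2, 0.1, 0.2], 19]
    - [0, [-5.6, 0.2, 0.3], 26]
    - [0, [-7, 0.3, 0.5], 33]
    - [0, [-8.4, 0.4, 0.6], 40]
    - [0, [-9.8, 0.5, 0.8], 47]
    - [0, [-11.2, 0.6, 0.9], 54]
    - [0, [-12.6, 0.8, 1], 61]
    - [0, [-14, 0.9, 1.1], 68]
    - [0, [-15.4, 1, 1.3], 74]
    - [0, [-16.6, 1.1, 1.4], 79]

```text
clock: 17.9
eef_pos: [527.4, 167.8, 179.3]
tcp_rot: [3.129, 0.797, 3.133]
contact_force: [0.3, 0.2, 0.4]
opening: 1.001
```

```bash
python3 - <<'E'
from h import *
show()
s,M=st(); f=r.grab_frame('wrist'); save('w3',f)
T=np.eye(4);T[:3,:3]=M;T[:3,3]=s['eef_pos']; T=T@np.array(f['hand_eye'])
print(proj(f,[577,170,158],T)); t=M[:,2]; g=np.array([577,170,138]); print(g+19*t); to(g+19*t,g+19*t-50*t)
E
```

```text
t 17.9 p [527.4 167.8 179.3] q [0.526 0.155 2.367 4.436 0.376 0.687] F [0.3 0.2 0.4] op 1.001
tool z [ 0.715  0.006 -0.699] y [-0.001  1.     0.009]
[277.21399253 259.43456778]
[590.58878743 170.12004654 124.72105256]
[590.58878743 170.12004654 124.72105256] -> [-0.47  0.07  8.32]
[554.82882051 169.80413459 159.66565108] -> [-0.48  0.08  3.32]
```

View pics/w3.png

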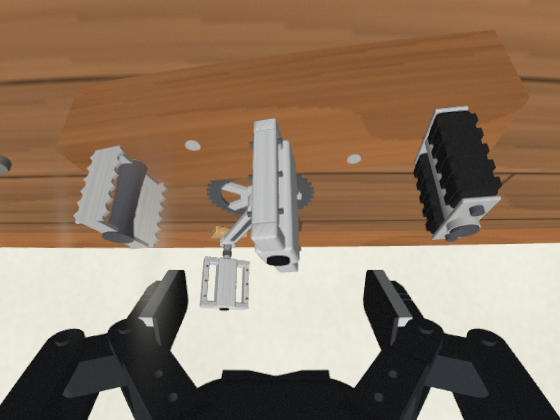

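The pedal's cap shows at (278,260), as predicted, centred between the open fingers. I'll go in.

Emit:
drive_tool:
  moves:
    - [0, [-0.4, 0, 2.5], 0]
    - [0, [-0.5, 0, 5], 0]
    - [0, [-0.5, 0.1, 7], 0]
    - [0, [-0.5, 0.1, 8.3], 0]
    - [0, [-0.5, 0.1, 8.3], 0]
  grip_force: 40

```text
clock: 18.58
eef_pos: [592.1, 170.6, 125.7]
tcp_rot: [3.125, 0.799, 3.129]
contact_force: [0.6, 0.3, -0.1]
opening: 1.003
```

```bash
python3 - <<'E'
from h import *
show(); to([590.6,170.1,124.7])
E
```

```text
t 18.57 p [592.1 170.6 125.7] q [0.447 0.357 2.283 4.055 0.393 1.027] F [ 0.6  0.3 -0.1] op 1.003
tool z [ 0.716  0.008 -0.698] y [0.    1.    0.012]
[590.6, 170.1, 124.7] -> [ 0.17 -0.05 -0.04]
```

Emit:
drive_tool:
  moves:
    - [0.4, [0, 0, 0], 0]
    - [0.6, [0, 0, 0], 0]
    - [0.8, [0, 0, 0], 0]
    - [1, [0, 0, 0], 0]
    - [1, [0, 0, 0], 0]
    - [1, [0, 0, 0], 0]
    - [1, [0, 0, 0], 0]
  grip_force: 60

```text
clock: 19.45
eef_pos: [592.7, 171.0, 126.8]
tcp_rot: [3.124, 0.801, 3.129]
contact_force: [-1.8, 1.5, 6.3]
opening: 0.332
```

```bash
python3 - <<'E'
from h import *
show(); f=r.grab_frame('wrist'); save('w4',f); 
E
```

```text
t 19.45 p [592.7 171.  126.8] q [0.448 0.356 2.282 4.055 0.393 1.027] F [-1.8  1.5  6.3] op 0.332
tool z [ 0.718  0.008 -0.696] y [-0.     1.     0.012]
```

View pics/w4.png

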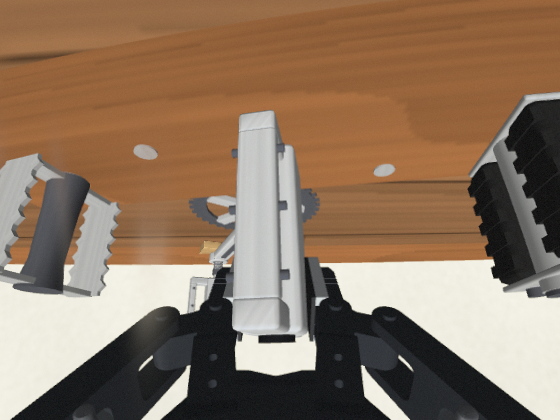

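Gripped: the opening is 0.33, about 28 mm on the 26 mm block, and the wrist view shows the pads closed on the centre block. Next I'll lift straight up.

Emit:
drive_tool:
  moves:
    - [1, [-0.7, 0, -0.7], 0]
    - [1, [-1.4, 0, -1.4], 0]
    - [1, [-2.2, 0, -2.1], 0]
    - [1, [-2.9, 0, -2.8], 0]
    - [1, [-3.6, 0.1, -3.5], 0]
    - [1, [-3.6, 0.1, -3.5], 0]

```text
clock: 20.25
eef_pos: [592.5, 171.6, 177.5]
tcp_rot: [3.123, 0.801, 3.129]
contact_force: [0.4, -0.1, -2.2]
opening: 0.293
```

```bash
python3 - <<'E'
from h import *
show(); f=r.grab_frame('scene'); crop('s5',f,200,120,400,270,4); to([500,150,200],[500,75,200],[500,0,200])
E
```

```text
t 20.25 p [592.5 171.6 177.5] q [0.449 0.239 2.257 4.389 0.326 0.671] F [ 0.4 -0.1 -2.2] op 0.293
tool z [ 0.718  0.009 -0.696] y [-0.     1.     0.013]
[500, 150, 200] -> [ 4.75 -2.12 -8.25]
[500, 75, 200] -> [ 4.69 -9.62 -8.32]
[500, 0, 200] -> [  4.62 -17.12  -8.38]
```

View pics/s5.png

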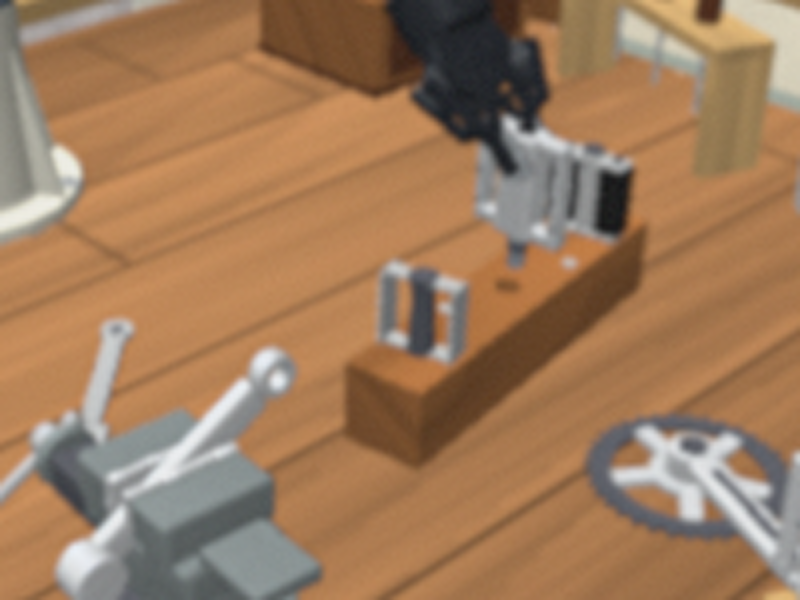

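The scene view shows the spindle tip clear above the empty hole, at about crop (515,265). The odd pedals are still standing. Now I'll back off from the block.

```bash
python3 - <<'E'
from h import *
to([545,158,176],[500,140,175],[500,105,172],[500,70,168],[500,35,166],[500,0,165])
E
```

```text
[545, 158, 176] -> [ 3.35 -1.35 -3.34]
[500, 140, 175] -> [ 6.54 -3.15 -6.52]
[500, 105, 172] -> [ 6.72 -6.65 -6.34]
[500, 70, 168] -> [  6.98 -10.16  -6.09]
[500, 35, 166] -> [  7.09 -13.66  -5.98]
[500, 0, 165] -> [  7.13 -17.16  -5.95]
```

Emit:
drive_tool:
  moves:
    - [1, [1.7, -0.6, -1.7], 0]
    - [1, [3.4, -1.3, -3.3], 0]
    - [1, [5, -2.2, -5], 0]
    - [1, [6.5, -3.2, -6.5], 0]
    - [1, [6.6, -5, -6.4], -5]
    - [1, [6.7, -6.7, -6.3], -10]
    - [1, [6.9, -8.4, -6.2], -15]
    - [1, [7, -10.2, -6.1], -20]
    - [1, [7, -11.9, -6], -25]
    - [1, [7.1, -13.7, -6], -30]
    - [1, [7.1, -15.4, -6], -35]
    - [1, [7.1, -17.2, -6], -40]

```text
clock: 21.8
eef_pos: [499.0, -0.7, 164.7]
tcp_rot: [-2.567, 0.589, -2.266]
contact_force: [-0.3, 1.1, -2.1]
opening: 0.294
```

```bash
python3 - <<'E'
from h import *
show(); to([500,-145,175],[500,-72,170])
E
```

```text
t 21.8 p [499.   -0.7 164.7] q [-0.022  0.094  2.516  3.047  0.268  0.955] F [-0.3  1.1 -2.1] op 0.294
tool z [ 0.716  0.01  -0.698] y [-0.451  0.77  -0.452]
[500, -145, 175] -> [  8.59 -11.61  -0.78]
[500, -72, 170] -> [ 4.2  -5.77 -0.36]
```

Emit:
drive_tool:
  moves:
    - [1, [0.7, -1, -0.1], -10]
    - [1, [1.4, -2, -0.1], -20]
    - [1, [2.1, -2.9, -0.2], -30]
    - [1, [2.9, -3.9, -0.2], -40]
    - [1, [3.6, -4.9, -0.3], -50]
    - [1, [4.3, -5.8, -0.4], -60]
    - [1, [5, -6.8, -0.4], -70]
    - [1, [5.7, -7.7, -0.5], -80]
    - [1, [6.4, -8.7, -0.6], -90]
    - [1, [7.2, -9.7, -0.7], -100]
    - [1, [7.9, -10.7, -0.7], -110]
    - [1, [8.6, -11.6, -0.8], -120]

```text
clock: 23.3
eef_pos: [499.0, -144.9, 174.0]
tcp_rot: [-2.796, -0.733, -0.479]
contact_force: [0.2, -0.6, -3.7]
opening: 0.299
```

```bash
python3 - <<'E'
from h import *
show()
s,M=st()
Mp=R.from_euler('xyz',[3.123,.801,3.129]).as_matrix(); sp=Mp.T@np.array([0,0,-1.])
e=np.array([641.5,-153,163]); 
for d in (0,-10,-14,-18,-22):
    MM=M@R.from_euler('z',d,degrees=True).as_matrix(); sd=MM@sp; print(d,sd.round(3),np.degrees(np.arctan2(sd[1],sd[0])).round(1))
E
```

```text
t 23.3 p [ 499.  -144.9  174. ] q [-0.534  0.123  2.433  1.885  0.403 -0.384] F [ 0.2 -0.6 -3.7] op 0.299
tool z [ 0.715  0.011 -0.699] y [-0.232 -0.939 -0.252]
0 [ 0.974 -0.226 -0.003] -13.1
-10 [ 0.994 -0.105  0.02 ] -6.0
-14 [ 0.998 -0.055  0.024] -3.2
-18 [ 1.    -0.005  0.026] -0.3
-22 [0.999 0.045 0.026] 2.6
```

Emit:
drive_tool:
  moves:
    - [1, [0, 0, 0], -7]
    - [1, [0, 0, 0], -12.5]
    - [1, [0, 0, 0], -12.5]

```text
clock: 23.68
eef_pos: [498.4, -144.6, 173.1]
tcp_rot: [-2.997, -0.784, -0.188]
contact_force: [0.4, -1.3, -3.0]
opening: 0.294
```

```bash
cat > tipm.py <<'E'
from h import *
Mp=R.from_euler('xyz',[3.124,.801,3.129]).as_matrix()
tipT=Mp.T@(np.array([577,170.7,38])-np.array([592.7,171,126.8])); cT=tipT+Mp.T@np.array([0,0,76.])
E
python3 - <<'E'
from tipm import *
show(); s,M=st(); tip=s['eef_pos']+M@tipT; c=s['eef_pos']+M@cT; d=(tip-c)/76; print('tip',tip.round(1),'c',c.round(1),'dir',d.round(3))
f=r.grab_frame('wrist'); save('w6',f)
T=np.eye(4);T[:3,:3]=M;T[:3,3]=s['eef_pos']; np.save('T6.npy',T@np.array(f['hand_eye'])); T=T@np.array(f['hand_eye'])
print('tip px',proj(f,tip,T),'end of body',proj(f,c+44*d,T),'eye',proj(f,[641.5,-153,163],T))
g=r.grab_frame('scene'); crop('s6',g,180,150,380,300,4); print('scene tip',proj(g,tip),proj(g,c),proj(g,[641.5,-153,163]))
E
```

```text
t 23.68 p [ 498.4 -144.6  173.1] q [-0.534  0.124  2.433  1.883  0.403 -0.6  ] F [ 0.4 -1.3 -3. ] op 0.294
tool z [ 0.713  0.011 -0.701] y [-0.085 -0.991 -0.102]
tip [ 586.5 -152.5  190.6] c [ 510.7 -146.8  189. ] dir [ 0.997 -0.075  0.021]
tip px [273.70621268 115.06462591] end of body [274.30785039 160.1584903 ] eye [272.23766995  85.82696622]
scene tip [251.85804056 194.30802389] [235.84111148 183.81471557] [265.75787675 211.60009734]
```

View pics/w6.png

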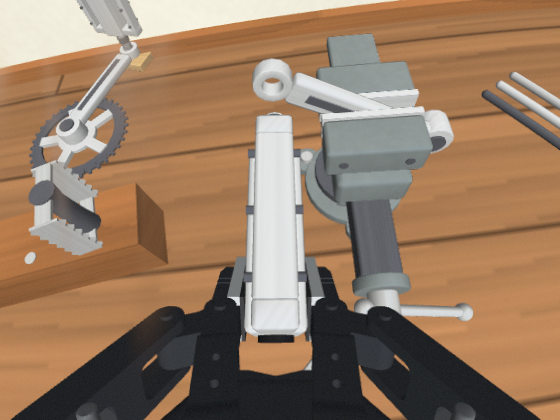

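View pics/s6.png

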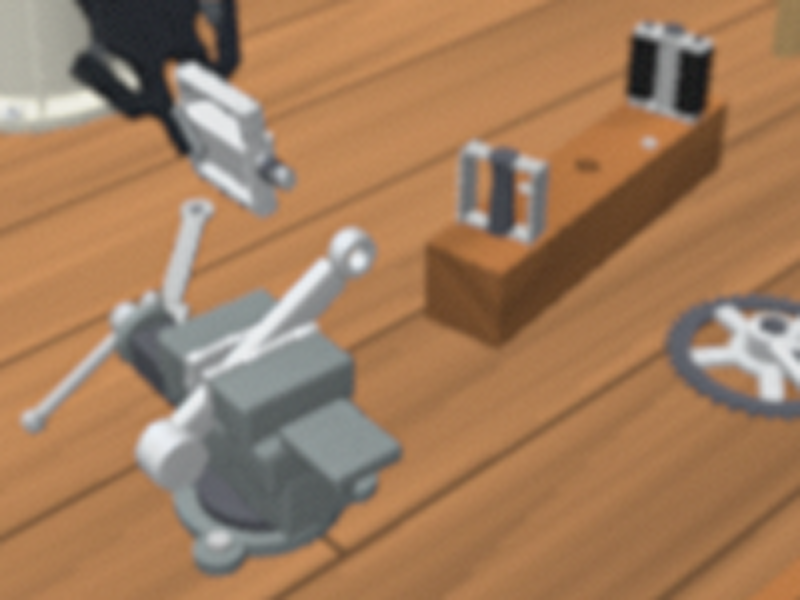

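The spindle is level. Its tip appears at (273,114) in the wrist view and at (251.5,194.5) in the scene view, and both agree with my model to within about 1 px. Next I'll refine the eye.

```bash
python3 - <<'E'
import cv2
im=cv2.imread('pics/w6.png'); cv2.imwrite('pics/w6c.png',cv2.resize(im[55:135,230:330],None,fx=7.5,fy=7.5,interpolation=cv2.INTER_CUBIC))
E
```

```text
(no output)
```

View pics/w6c.png

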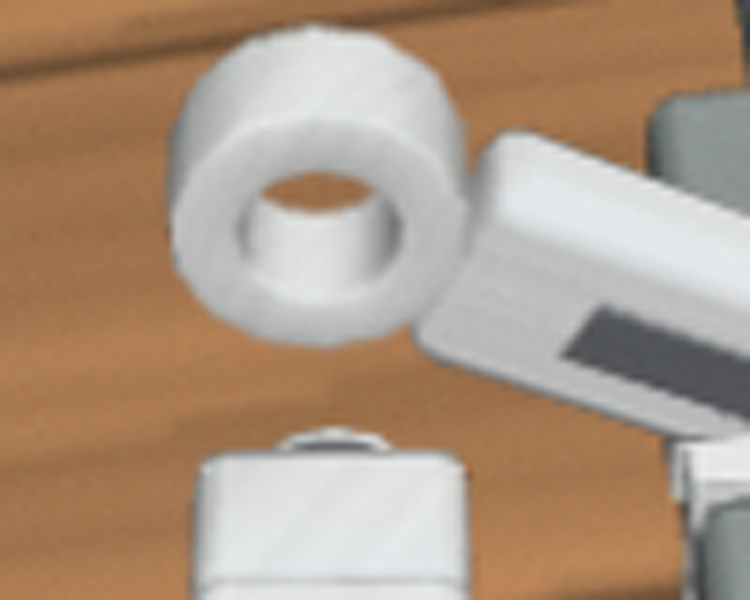

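```bash
python3 - <<'E'
from tipm import *
show(); s,M=st(); tip=s['eef_pos']+M@tipT; print(tip)
for tgt in ([600,-152.5,163],[633.5,-152.4,163]): print((M.T@(np.array(tgt)-tip)/10).round(2))
E
```

```text
t 23.77 p [ 498.6 -144.7  173.4] q [-0.534  0.124  2.433  1.884  0.403 -0.599] F [ 0.  -1.2 -2.6] op 0.296
tool z [ 0.714  0.011 -0.7  ] y [-0.085 -0.991 -0.103]
[ 586.72650721 -152.67855254  190.96607581]
[-1.06  0.16  2.91]
[ 1.27 -0.14  5.3 ]
```

Emit:
drive_tool:
  moves:
    - [1, [-0.4, 0, 1], 0]
    - [1, [-0.7, 0.1, 2], 0]
    - [1, [-1, 0.1, 2.9], 0]
    - [1, [-0.4, 0.1, 3.6], 0]
    - [1, [0.2, 0, 4.3], 0]
    - [1, [0.8, -0.1, 4.8], 0]
    - [1, [1.2, -0.1, 5.2], 0]
    - [1, [1.2, -0.1, 5.2], 0]
    - [1, [1.2, -0.1, 5.2], 0]

```text
clock: 24.9
eef_pos: [543.9, -144.6, 145.5]
tcp_rot: [-2.996, -0.784, -0.19]
contact_force: [0.9, -0.3, -2.5]
opening: 0.297
```

```bash
python3 - <<'E'
from tipm import *
show(); s,M=st(); tip=s['eef_pos']+M@tipT; c=s['eef_pos']+M@cT; print('tip',tip.round(1),((tip-c)/76).round(3))
f=r.grab_frame('wrist'); cv2.imwrite('pics/w7.png',cv2.resize(f['color'][55:175,200:360,::-1],None,fx=5,fy=5,interpolation=cv2.INTER_CUBIC))
T=np.eye(4);T[:3,:3]=M;T[:3,3]=s['eef_pos']; T=T@np.array(f['hand_eye'])
print('tip px',proj(f,tip,T),'eye',proj(f,[641.5,-153,163],T))
g=r.grab_frame('scene'); crop('s7',g,210,170,310,245,8); print('scene tip',proj(g,tip),proj(g,c),proj(g,[641.5,-153,163]))
g=r.grab_frame('top'); crop('t7',g,280,150,360,210,10);print('top tip',proj(g,tip),proj(g,[641.5,-153,163]))
E
```

```text
t 24.9 p [ 543.9 -144.6  145.5] q [-0.465  0.251  2.375  2.126  0.399 -0.798] F [ 0.9 -0.3 -2.5] op 0.297
tool z [ 0.714  0.011 -0.7  ] y [-0.086 -0.991 -0.103]
tip [ 632.  -152.6  163.1] [ 0.997 -0.076  0.021]
tip px [273.70371164 115.06399233] eye [273.0449469  103.38977813]
scene tip [263.43977431 210.05467464] [246.67972555 198.66892469] [265.75787675 211.60009734]
top tip [311.78642995 196.53226039] [311.7898383  192.37379248]
```

View pics/w7.png

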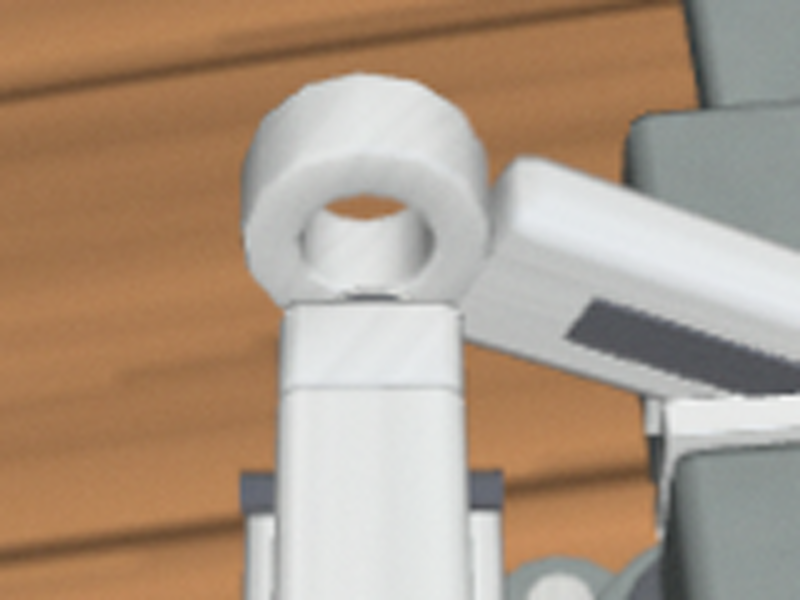

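View pics/s7.png

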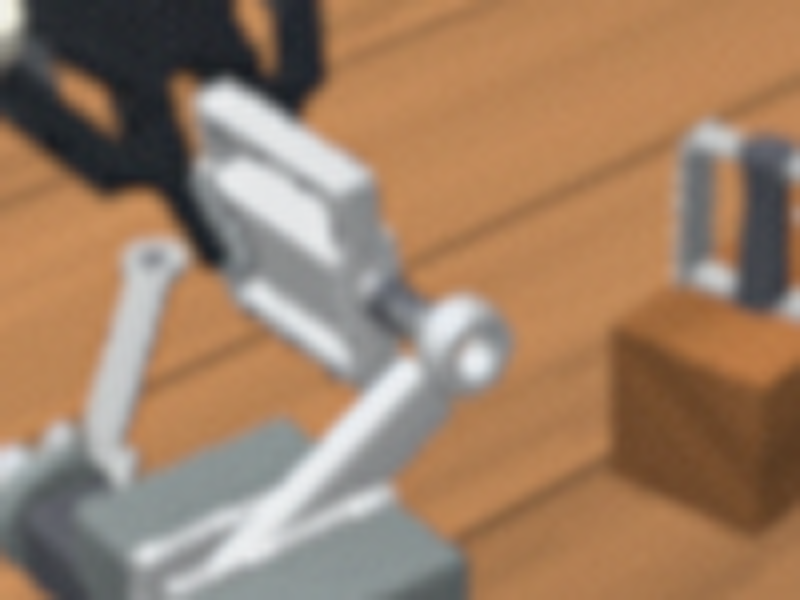

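View pics/t7.png

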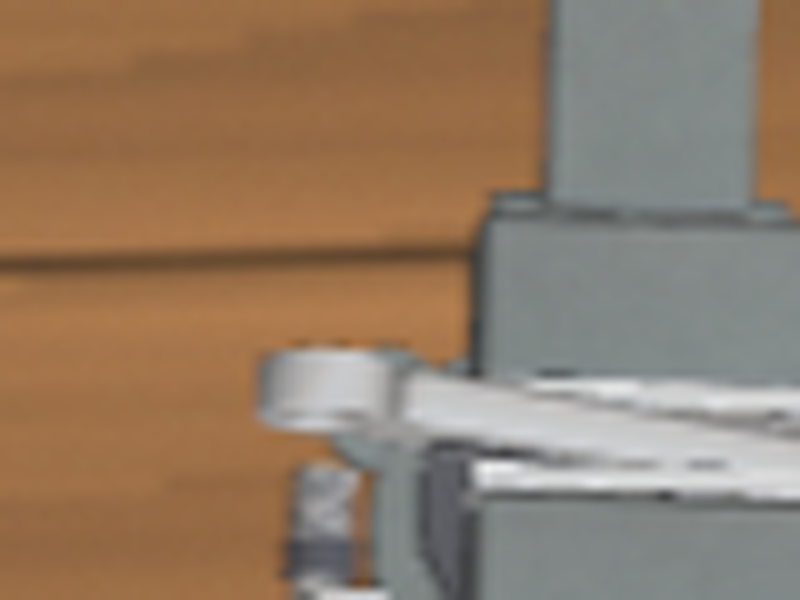

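The wrist, scene and top views all show the spindle level, with its end about 9 mm short of the boss. In the top crop the tip is at (325,465) and the boss front at (325,425), so it is centred sideways. The height agrees within about 2 mm. I'm handing in.

```bash
python3 - <<'E'
from tipm import *
show(); s,M=st(); print((s['eef_pos']+M@tipT).round(1)); print(r.sign_off())
E
```

```text
t 25.05 p [ 543.9 -144.7  145.5] q [-0.465  0.251  2.375  2.126  0.399 -0.798] F [ 0.7 -0.7 -2.9] op 0.297
tool z [ 0.714  0.011 -0.7  ] y [-0.086 -0.991 -0.103]
[ 632.  -152.7  163.1]
the job is handed in; nothing more can be done
None
```

I drew the matching platform pedal out of the block's middle hole and offered it up to the bare crank eye. I handed the job in at about 25 s with the pedal still gripped at 60 N. No verdict is reported, so the result rests on the checks below.

The moves only shift the tool and turn it about its own axis. To get the spindle level, I tilted the tool to 45° by pushing at the edge of its reach. I then gripped the pedal at that angle and rolled it about half a turn.

Last checks:
- **Position:** the spindle end was about 9 mm before the mouth of the hole. It was about 0.5 mm off sideways and within 1 mm in height by the arm model.
- **Squareness:** the spindle was about 1° off level and in line with the eye axis to within a few degrees, since the vice's own angle was measured only roughly.
- **Contact:** the wrist force was about 3 N, roughly the pedal's weight, so nothing was pressing on the vice or crank.
- **Odd pedals:** both were still upright in every view after the lift.
- **Jar and spanner:** I kept clear of them all through, but took no last close-up of either.

**Disagreement:** the scene view at first suggested the eye was 2 to 5 mm lower than the stated 163 mm. I put that down to looking obliquely through the hole, because the boss outline matched 163 mm. Either way it is inside the 8 mm allowance.

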